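# Line up the spice tins on the condiment tray by height

### The arm

A 6-joint arm with a two-finger parallel gripper is mounted at the origin on the work surface. World frame = base frame: x ahead of the robot, y to its left, z up, the work surface at z = 0. Lengths are in m, angles in rad, forces in N, time in s.
With the tool pointing down it reaches from about 0.35 to 0.975 m from the base axis. Payload 4.9 kg.
Tool frame: the origin (TCP) lies where the fingers leave the gripper's body, on its centre line; the fingertips stand 73 mm ahead of it and the grasp point (between the pads) lies 54 mm ahead of it; z points along the fingers, y is the direction in which the jaws open and shut (so a half turn about z gives the same grasp; the last joint's range is limited). The gripper opens to 85 mm and grips with 20 to 120 N. Pads are 22 mm wide; open, the fingers measure 114 mm over their backs; the gripper's body (76 mm by 85 mm) begins 54 mm behind the grasp point. The pads swing forward as they close: fully open they stand 13 mm farther back than shut.
Start: joints at [1.128, 0.053, 1.613, -0, 1.476, -0.119], TCP at [0.199, 0.593, 0.304] pointing down, gripper open.
Joint ranges: [-3.01, 3.01], [-1.01, 2.22], [0.06, 2.58], [-1.02, 4.17], [0.09, 2.62], [-3.14, 3.14]. Speed limits (rad/s): [2.57, 2.57, 3.14, 3.14, 3.14, 3.14].

### API

Orientations are given as a rotation vector (axis times angle).
In Python, from station import monitor, vision, workorder gives the robot as it stands.
- The arm moves only by the tool arm_command, never from a script. Its argument "rows" is text: rows parted by semicolons, each of 6 numbers parted by spaces: the shift along the world's x, y, z in mm, then the turn, a rotation vector about the world's x, y, z in degrees. In form: tx ty tz wx wy wz; .... A call has 1 to 12 rows; each row is the pose to reach, as a shift and turn from the pose measured when the call began; what a row does not reach only later rows make up. A row lasts 1/8 s, in which the tool goes at most 62.5 mm and 10.7 degrees, less where a joint would pass 70% of its speed; a pose out of reach is approached as far as the arm can. A call with a gripper value outside its range is refused whole. "jaw" is the opening, from 0 (shut) to 1 (fully open), set as the call begins (left out, the last holds). The fingers move at their own pace and stop on an object; "squeeze" is the grip in N (left out, the last holds). Time passes only in rows, so rows that repeat a pose let the fingers close. It gives the time, the measured TCP pose, the force and the opening at its end, in the units of the state.
- monitor.get_obs(): the state, without advancing time (a new reading comes with each control period).
- vision.get_image(name): name is "side" or "top" or "wrist"; returns a dict with "frame" (420x560x3 uint8, red, green, blue), "vfov" (degrees; the focal length in pixels is half the picture's height over the tangent of half this angle, whatever the lens; pixels are square), "cx", "cy" (the principal point, pixels), "distortion" ([k1, k2, p1, p2, k3] as OpenCV has them; the pictures are not rectified), "R" (3x3) and "t" (3): a world point X has camera coordinates R X + t; the wrist camera has in their place "T_tool_cam" (4x4, takes a point from camera to tool coordinates, whose origin is the TCP and whose axes are the flange's). Camera axes: x right, y down, z forward; pixel columns grow to the right and rows downward; lengths in m; the calibration is good to about 2 mm. A picture is of the moment at which its call begins: read the wrist's pose just before it. There is no depth.
- workorder.finish_job(): hands the job in, once; it reports no verdict.
The state is a dict: "t": time; "q": joint angles; "dq": joint speeds; "effort": joint torques, N m; "tool_pos": TCP position; "tool_rot": TCP orientation; "contact_force": force on the tool from outside, world axes, zero at the start; "wrist_torque": the same for the moment, N m; "opening": finger opening in m.
Only numpy, scipy, OpenCV 4.12 (cv2) and the standard library are available. Lean on these libraries where they do the work, as an engineer would, in place of code of your own. Each camera call takes 0.05 s, during which the arm holds its last target. There are 200 camera calls.

### The job

The meal is being laid: put the four steel spice tins back on the dark wooden condiment tray, one standing flat in each round well, lined up by height with the shortest in the well nearest the thali and the tallest at the far end, so that whoever sits at the thali can see and reach them all. Keep the tins upright and set each one down gently, never dropping it, and leave the thali with what is on it and the pickle jar where they are.

Things in the scene. Friction and masses are not known exactly. Their poses are not given: they have to be found in the camera images.
- tin_a_mid (a point): Centre, half-way up, of the shortest and slimmest of four lidded steel spice tins, alike but for size: an upright cylinder 46 mm in diameter, 58 mm high; its flat lid (top 16 mm, 48 mm across) is fixed tight. The point is 29 mm above the underside; z up. Loose, 60 to 130 g. Starts standing on the table on the robot's side of the tray.
- tin_b_mid (a point): Centre, half-way up, of the second shortest of four lidded steel spice tins, alike but for size: an upright cylinder 52 mm in diameter, 76 mm high; its flat lid (top 16 mm, 54 mm across) is fixed tight. The point is 38 mm above the underside; z up. Loose, 95 to 200 g. Starts standing on the table on the robot's side of the tray.
- tin_c_mid (a point): Centre, half-way up, of the second tallest of four lidded steel spice tins, alike but for size: an upright cylinder 58 mm in diameter, 94 mm high; its flat lid (top 16 mm, 60 mm across) is fixed tight. The point is 47 mm above the underside; z up. Loose, 140 to 280 g. Starts standing on the table on the robot's side of the tray.
- tin_d_mid (a point): Centre, half-way up, of the tallest and widest of four lidded steel spice tins, alike but for size: an upright cylinder 64 mm in diameter, 112 mm high; its flat lid (top 16 mm, 66 mm across) is fixed tight. The point is 56 mm above the underside; z up. Loose, 190 to 400 g. Starts standing on the table on the robot's side of the tray.
- well_1: First from the left (+y) of four equal wells in a row, 100 mm apart, in the dark wooden condiment tray (fixed, 110 x 410 mm, top 22 mm above the table, low brass loop handles at its ends). Round, 80 mm across, 6 mm deep, flat cork floor. Origin: centre of the floor, 16 mm above the table; y along the row towards well 1, x across it, away from the robot, z up.
- well_2: Second from the left (+y) of four equal wells in a row, 100 mm apart, in the dark wooden condiment tray (fixed, 110 x 410 mm, top 22 mm above the table, low brass loop handles at its ends). Round, 80 mm across, 6 mm deep, flat cork floor. Origin: centre of the floor, 16 mm above the table; y along the row towards well 1, x across it, away from the robot, z up.
- well_3: Third from the left (+y) of four equal wells in a row, 100 mm apart, in the dark wooden condiment tray (fixed, 110 x 410 mm, top 22 mm above the table, low brass loop handles at its ends). Round, 80 mm across, 6 mm deep, flat cork floor. Origin: centre of the floor, 16 mm above the table; y along the row towards well 1, x across it, away from the robot, z up.
- well_4: Fourth from the left (+y) of four equal wells in a row, 100 mm apart, in the dark wooden condiment tray (fixed, 110 x 410 mm, top 22 mm above the table, low brass loop handles at its ends). Round, 80 mm across, 6 mm deep, flat cork floor. Origin: centre of the floor, 16 mm above the table; y along the row towards well 1, x across it, away from the robot, z up.
- thali: Round steel thali plate, 280 mm across, rim 22 mm high, with three small steel katoris and an upturned green tumbler (top 103 mm up) on it. Origin: centre of its underside; z up. On the table just beyond one end of the tray, left or right; a closed wooden cutlery caddy (fixed, 250 mm in x, 140 in y, 130 high with its knob) is as far beyond the other end. Leave it be.
- pickle_jar: Ceramic pickle jar, white below and brown above, with a white twist cap: 90 mm in diameter, 122 mm high. Origin: centre of its underside; z up. It stands on the table beyond the tray, away from the robot. Leave it be.
Not all that is in view belongs to the job. What is shaped like the part that bears tin_d_mid but green or purple is not meant.

How it is judged:
By the outcome, as a careful person would: the job done as asked, in the order asked, and still so for the second after the job is handed in, with the robot touching nothing.
It also fails if it takes over 104 s, if anything falls off the work surface, if the arm or the gripper's body presses on something with over 40 N, if the wrist force passes 120 N, or if a joint passes its speed limit or range.

## Working session

There is one attempt and no reset: what is moved stays moved. The work goes in short steps, Python scripts to look and compute and a tool call to move; the robot and the scene stay as the last step left them, time stands still between calls to the robot, and variables do not carry over. Pictures are saved under pics/ and viewed, about 12 in all and at most 16, crops included, and the job is handed in when it is done.

Besides the shell and the picture viewer there is one more tool, called after ">>>" by a JSON object that holds its "op" and its "data", one argument or row to a line. arm_command: Moves the arm, as the interface text tells. Its arguments: {"type":"object","properties":{"rows":{"type":"string"},"jaw":{"type":"number"},"squeeze":{"type":"number"}},"required":["rows"]}

```bash
mkdir -p pics
cat > h.py <<'E'
import numpy as np,cv2
from station import monitor,vision,workorder
def cam(n):
    o=monitor.get_obs(); d=vision.get_image(n); f=d["frame"]; h=f.shape[0]
    F=h/2/np.tan(np.radians(d["vfov"])/2)
    K=np.array([[F,0,d["cx"]],[0,F,d["cy"]],[0,0,1]])
    if "R" in d: R,t=np.array(d["R"]),np.array(d["t"])
    else:
        T=np.array(d["T_tool_cam"]); W=np.eye(4); W[:3,:3]=cv2.Rodrigues(np.array(o["tool_rot"],float))[0]; W[:3,3]=o["tool_pos"]
        M=np.linalg.inv(W@T); R,t=M[:3,:3],M[:3,3]
    return dict(f=f[:,:,::-1].copy(),K=K,D=np.array(d["distortion"],float),R=R,t=t)
def ray(c,uv,z):
    p=cv2.undistortPoints(np.array(uv,float).reshape(-1,1,2),c["K"],c["D"]).reshape(-1,2)
    d=np.c_[p,np.ones(len(p))]@c["R"]; o=-c["R"].T@c["t"]
    return o+d*((z-o[2])/d[:,2])[:,None]
def proj(c,X): return cv2.projectPoints(np.array(X,float).reshape(-1,3),cv2.Rodrigues(c["R"])[0],c["t"],c["K"],c["D"])[0].reshape(-1,2)
E
python3 - <<'E'
from h import *
for n in("top","side","wrist"):
    c=cam(n); cv2.imwrite(f"pics/{n}0.png",c["f"]); print(n,-c["R"].T@c["t"],c["K"][0,0])
print(monitor.get_obs())
E
```

```text
top [0.48066779 0.01832412 1.5256271 ] 436.8786089302684
side [-0.18299628 -0.94689983  0.84555723] 523.5172136598646
wrist [0.13106018 0.61576396 0.37262015] 319.54385697164605
{'t': 0.15, 'q': array([ 1.12800343e+00,  5.32106926e-02,  1.61398029e+00, -1.85483322e-06,
        1.47604680e+00, -1.19027665e-01]), 'dq': array([ 0.00033637, -0.00246238, -0.00314992, -0.00054506,  0.00245339,
        0.00079462]), 'effort': array([ 2.37708782e-04, -3.94248068e+01, -3.70720375e+01, -1.01325286e-04,
        4.78985297e-03, -7.05492667e-06]), 'tool_pos': array([0.19868833, 0.5921752 , 0.30294095]), 'tool_rot': array([-5.06277225e-01, -3.10006892e+00,  2.48330874e-03]), 'contact_force': array([ 0.70386868, -0.22363301, -0.17797521]), 'wrist_torque': array([ 0.01657515, -0.0294217 , -0.02606694]), 'opening': 0.0854628258586791}
```

View pics/top0.png

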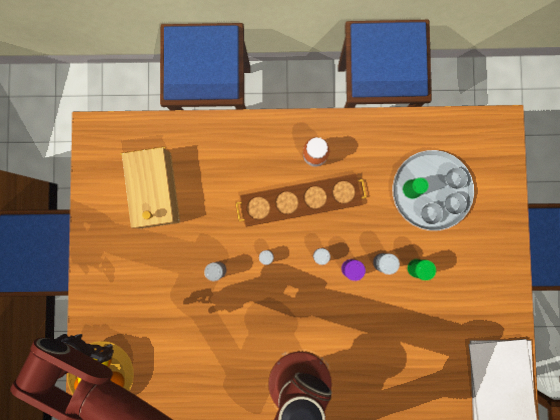

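View pics/side0.png

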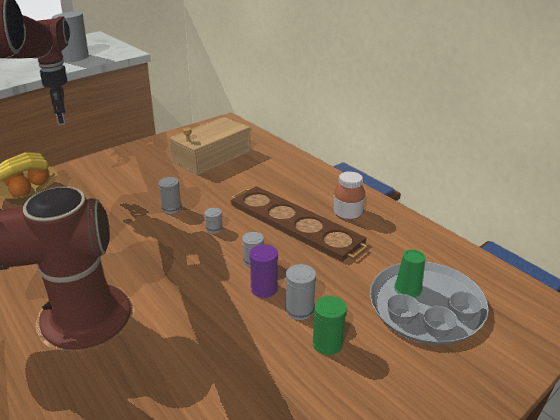

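The thali is at the −y end, on the image's right. That makes the order a→well 4, b→well 3, c→well 2, d→well 1. In the top view:
- **Steel candidates:** (214,271), (266,257), (322,256) and (388,264).
- **Decoys:** purple (354,269), green (425,269), and the tumbler on the thali.

Next I'll measure the lid circles and the wells.

Run:
```python
from h import *
c=cam("top"); f=c["f"]; hsv=cv2.cvtColor(f,cv2.COLOR_BGR2HSV)
def blobs(m,box,amin):
    x0,y0,x1,y1=box; k=np.zeros_like(m); k[y0:y1,x0:x1]=m[y0:y1,x0:x1]
    out=[]
    for q in cv2.findContours(k,cv2.RETR_EXTERNAL,cv2.CHAIN_APPROX_NONE)[0]:
        if cv2.contourArea(q)>amin:
            e=cv2.fitEllipse(cv2.convexHull(q)); out.append((e[0],e[1],cv2.contourArea(q)))
    return sorted(out)
print("steel");
for b in blobs(((hsv[:,:,1]<70)&(hsv[:,:,2]>110)).astype(np.uint8),(190,235,450,295),40):
    print(np.round(b[0],1),np.round(b[1],1),b[2],[np.round(ray(c,b[0],z)[0,:2],3) for z in(.058,.076,.094,.112)])
W=[]
print("cork")
for b in blobs(((hsv[:,:,2]>140)&(hsv[:,:,1]>60)).astype(np.uint8),(246,177,358,222),150):
    p=ray(c,b[0],.016)[0,:2]; W.append(p); print(np.round(b[0],1),np.round(b[1],1),b[2],np.round(p,4))
cr=cv2.resize(f[170:300,190:450],None,fx=3,fy=3,interpolation=cv2.INTER_CUBIC); cv2.imwrite("pics/crop.png",cr)
```

```text
steel
[213.2 271.4] [17.7 18.2] 237.0 [array([0.386, 0.285]), array([0.387, 0.282]), array([0.388, 0.278]), array([0.389, 0.275])]
[265.8 257.1] [14.  14.3] 145.0 [array([0.431, 0.109]), array([0.432, 0.107]), array([0.433, 0.106]), array([0.433, 0.105])]
[321.3 255.9] [16.2 16.6] 194.5 [array([ 0.433, -0.077]), array([ 0.433, -0.076]), array([ 0.434, -0.075]), array([ 0.435, -0.074])]
[387.8 263.6] [20.2 22.4] 329.0 [array([ 0.405, -0.298]), array([ 0.406, -0.294]), array([ 0.407, -0.29 ]), array([ 0.408, -0.286])]
cork
[-13.5 254. ] [ 22.9 436.3] 746.5 [0.4533 1.0732]
[258.7 207.6] [22.1 22.7] 362.5 [0.6009 0.1344]
[287.  202.4] [21.9 23. ] 367.5 [0.6179 0.0359]
[315.2 197. ] [22.  22.5] 364.5 [ 0.6353 -0.0623]
[343.6 191.6] [21.7 22.6] 359.5 [ 0.6527 -0.1609]
[358.6 204.5] [3.7 4.9] 620.5 [ 0.6071 -0.2118]
```

View pics/crop.png

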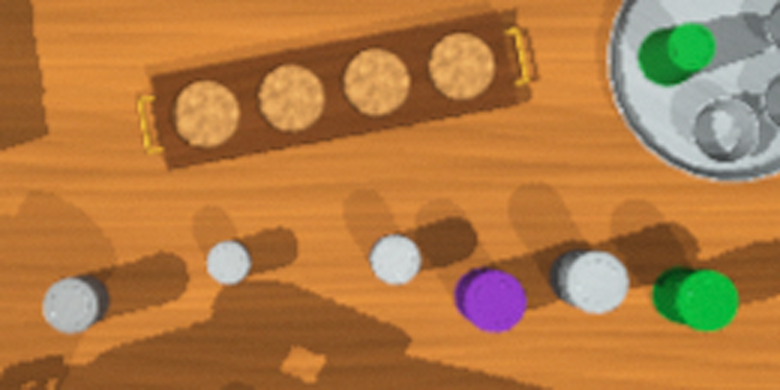

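Measured diameters match: (213,271) is c, (266,257) is a, (321,256) is b and (388,264) is d. The crop shows four steel tins, with the purple and green decoys on either side of d and all the wells empty. I'll use yaw 10°, jaws across the row, for everything. First move is to hover over c.

>>> {"op": "arm_command", "data": {
  "rows": "189 -314 0 0 0 -61.4;189 -314 0 0 0 -61.4;189 -314 0 0 0 -61.4;189 -314 0 0 0 -61.4;189 -314 0 0 0 -61.4;189 -314 0 0 0 -61.4;189 -314 0 0 0 -61.4;189 -314 0 0 0 -61.4;189 -314 0 0 0 -61.4;189 -314 0 0 0 -61.4",
  "jaw": 1,
  "squeeze": 40
}}

```text
t: 1.45
tool_pos: [0.3871, 0.2792, 0.303]
tool_rot: [-2.015, -2.409, 0.002]
contact_force: [0.2, -0.2, 0.3]
opening: 0.0854
```

```bash
cat > w.py <<'E'
import sys
from h import *
# lid check: X Y ztop diam -> lid centre from wrist view
def lid(x,y,z,dia,name):
    c=cam("wrist"); f=c["f"]; hsv=cv2.cvtColor(f,cv2.COLOR_BGR2HSV)
    u=proj(c,[[x,y,z]])[0]; o=monitor.get_obs()
    print("tcp",np.round(o["tool_pos"],4),"expect px",np.round(u))
    cv2.imwrite(f"pics/{name}.png",f)
    m=((hsv[:,:,1]<70)&(hsv[:,:,2]>90)).astype(np.uint8)
    for q in cv2.findContours(m,cv2.RETR_EXTERNAL,cv2.CHAIN_APPROX_NONE)[0]:
        if cv2.contourArea(q)>800:
            e=cv2.fitEllipse(cv2.convexHull(q)); print(np.round(e[0]),np.round(e[1]),np.round(ray(c,e[0],z)[0],4))
if __name__=="__main__": lid(*map(float,sys.argv[1:5]),sys.argv[5])
E
python3 w.py .388 .278 .094 .06 wc; python3 -c "
from h import *
print(monitor.get_obs())"
```

```text
tcp [0.3872 0.2791 0.303 ] expect px [276. 201.]
[286. 324.] [42. 61.] [0.4209 0.1512 0.094 ]
[276. 194.] [65. 75.] [0.3862 0.284  0.094 ]
{'t': 1.5, 'q': array([ 4.68277627e-01, -3.12006003e-01,  1.94575296e+00,  6.04348327e-04,
        1.50929433e+00,  2.90679119e-01]), 'dq': array([-0.00459166, -0.00049711,  0.00062572, -0.00063999, -0.00044104,
        0.00079963]), 'effort': array([-4.49464959e-02, -2.38250488e+01, -3.73242116e+01, -2.67772639e-04,
        4.84019372e-03, -2.37741469e-04]), 'tool_pos': array([0.38717771, 0.27912624, 0.30303485]), 'tool_rot': array([-2.01500804e+00, -2.40879001e+00,  1.71586941e-03]), 'contact_force': array([ 0.83323534, -0.209224  , -0.34777404]), 'wrist_torque': array([-0.03844753, -0.05088911,  0.00420752]), 'opening': 0.08543076205933724}
```

View pics/wc.png

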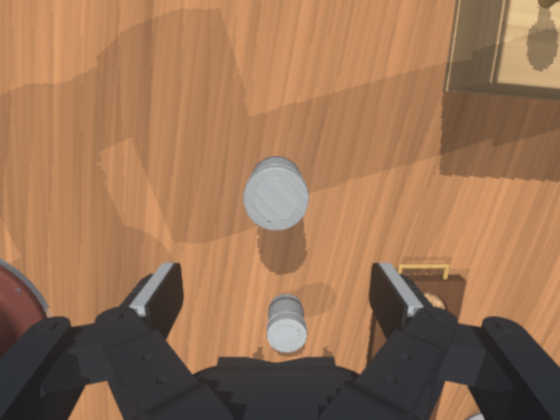

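Lid c sits at about (276,199) px against an expected (276,201), so the two agree. Going down.

>>> {"op": "arm_command", "data": {
  "rows": "1 -1 -50 0 0 0;1 -1 -100 0 0 0;1 -1 -150 0 0 0;1 -1 -185 0 0 0;1 -1 -185 0 0 0;1 -1 -185 0 0 0"
}}

```text
t: 2.25
tool_pos: [0.389, 0.2789, 0.1196]
tool_rot: [-2.015, -2.41, -0.002]
contact_force: [0.5, -0.3, 1.1]
opening: 0.0853
```

>>> {"op": "arm_command", "data": {
  "rows": "0 0 0 0 0 0;0 0 0 0 0 0;0 0 0 0 0 0;0 0 0 0 0 0;0 0 0 0 0 0;0 0 0 0 0 0;0 0 0 0 0 0;0 0 0 0 0 0",
  "jaw": 0,
  "squeeze": 40
}}

```text
t: 3.25
tool_pos: [0.3902, 0.2797, 0.1222]
tool_rot: [2.014, 2.41, 0.007]
contact_force: [-2.7, -0.0, 5.8]
opening: 0.0594
```

>>> {"op": "arm_command", "data": {
  "rows": "0 0 20 0 0 0;0 0 50 0 0 0;0 0 100 0 0 0;0 0 150 0 0 0;45 -49 150 0 0 0;85 -91 150 0 0 0;125 -134 150 0 0 0;165 -177 150 0 0 0;205 -219 150 0 0 0;228 -244 150 0 0 0;228 -244 150 0 0 0;228 -244 150 0 0 0"
}}

```text
t: 4.75
tool_pos: [0.6179, 0.036, 0.2723]
tool_rot: [2.014, 2.41, 0.008]
contact_force: [0.1, 0.5, -2.5]
opening: 0.059
```

```bash
cat > s.py <<'E'
import sys
from h import *
c=cam("side"); o=monitor.get_obs(); print(np.round(o["tool_pos"],4),o["contact_force"],o["opening"])
cv2.imwrite(f"pics/{sys.argv[1]}.png",cv2.resize(c["f"][100:350,100:420],None,fx=2,fy=2))
E
python3 s.py s1
```

```text
[0.6177 0.0364 0.2723] [ 0.0497628   0.23044123 -1.9864774 ] 0.059275022648912226
```

View pics/s1.png

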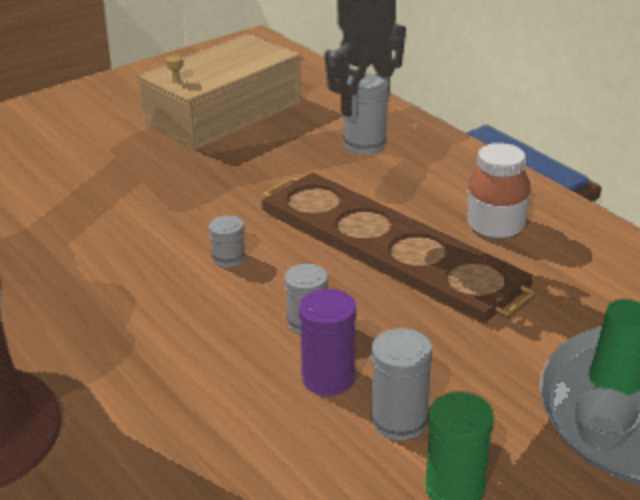

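The side view shows c held upright above well 2, at about (366,115) in the crop. Next I lower it to just above contact and creep down.

>>> {"op": "arm_command", "data": {
  "rows": "0 0 -40 0 0 0;0 0 -80 0 0 0;0 0 -110 0 0 0;0 0 -122 0 0 0;0 0 -125 0 0 0;0 0 -127 0 0 0;0 0 -127 0 0 0"
}}

```text
t: 5.68
tool_pos: [0.6184, 0.0364, 0.1468]
tool_rot: [2.012, 2.409, 0.01]
contact_force: [-0.4, 1.0, -1.7]
opening: 0.0591
```

>>> {"op": "arm_command", "data": {
  "rows": "0 0 -1 0 0 0;0 0 -2 0 0 0;0 0 -3 0 0 0;0 0 -4 0 0 0;0 0 -5 0 0 0;0 0 -5 0 0 0"
}}

```text
t: 6.42
tool_pos: [0.6183, 0.0364, 0.1416]
tool_rot: [2.012, 2.409, 0.009]
contact_force: [0.1, -0.1, -1.4]
opening: 0.0592
```

>>> {"op": "arm_command", "data": {
  "rows": "0 0 -1 0 0 0;0 0 -2 0 0 0;0 0 -3 0 0 0;0 0 -4 0 0 0;0 0 -4 0 0 0"
}}

```text
t: 7.05
tool_pos: [0.6184, 0.0364, 0.1382]
tool_rot: [2.012, 2.409, 0.009]
contact_force: [-3.7, 0.4, 2.8]
opening: 0.0591
```

>>> {"op": "arm_command", "data": {
  "rows": "0 0 -1 0 0 0;0 0 -1 0 0 0;0 0 -1 0 0 0;0 0 -1 0 0 0;0 0 -1 0 0 0;0 0 -1 0 0 0",
  "jaw": 1
}}

```text
t: 7.8
tool_pos: [0.6184, 0.0364, 0.1372]
tool_rot: [2.012, 2.409, 0.009]
contact_force: [-0.1, -0.4, 0.5]
opening: 0.0852
```

>>> {"op": "arm_command", "data": {
  "rows": "0 0 50 0 0 0;0 0 100 0 0 0;0 0 150 0 0 0;-60 18 165 0 0 0;-115 36 165 0 0 0;-170 60 165 0 0 0;-187 73 165 0 0 0;-187 73 165 0 0 0;-187 73 165 0 0 0;-187 73 165 0 0 0"
}}

```text
t: 9.05
tool_pos: [0.4321, 0.1089, 0.3022]
tool_rot: [2.014, 2.409, 0.009]
contact_force: [0.2, 0.7, 0.2]
opening: 0.0856
```

```bash
python3 w.py .431 .109 .058 .048 wa
python3 - <<'E'
from h import *
a=cv2.imread("pics/wa.png"); t=cam("top")["f"][160:300,190:450]
t=cv2.resize(t,(560,302)); cv2.imwrite("pics/wa2.png",np.vstack([cv2.resize(a,None,fx=.7,fy=.7)[:, :392] if 0 else cv2.copyMakeBorder(cv2.resize(a,(392,294)),0,0,0,168,0),t]))
E
```

```text
tcp [0.4321 0.1089 0.3022] expect px [273. 191.]
[247. 338.] [50. 83.] [ 0.4318 -0.0712  0.058 ]
[427. 287.] [ 68. 109.] [0.6214 0.0295 0.058 ]
[272. 187.] [47. 52.] [0.4301 0.1123 0.058 ]
```

View pics/wa2.png

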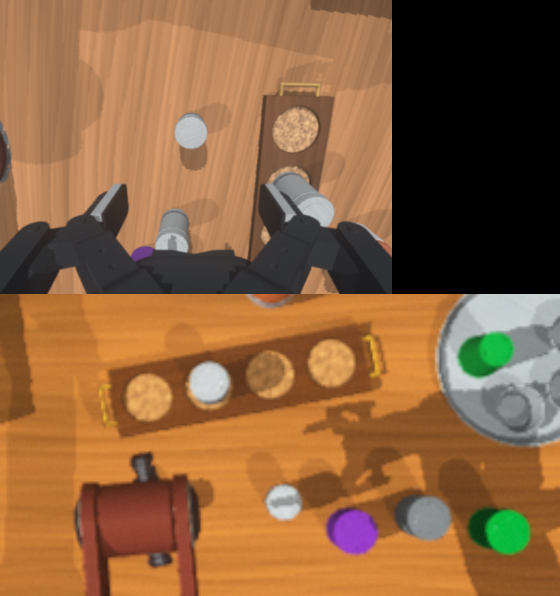

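The top view shows c standing in well 2. Lid a is where expected, at about (272,189) in the wrist frame. Now picking a.

>>> {"op": "arm_command", "data": {
  "rows": "-1 1 -60 0 0 0;-1 1 -120 0 0 0;-1 1 -170 0 0 0;-1 1 -205 0 0 0;-1 1 -214 0 0 0;-1 1 -214 0 0 0;-1 1 -214 0 0 0"
}}

```text
t: 10.02
tool_pos: [0.4326, 0.11, 0.0901]
tool_rot: [2.012, 2.407, 0.012]
contact_force: [0.2, 0.0, 0.8]
opening: 0.0855
```

>>> {"op": "arm_command", "data": {
  "rows": "0 0 0 0 0 0;0 0 0 0 0 0;0 0 0 0 0 0;0 0 0 0 0 0;0 0 0 0 0 0;0 0 0 0 0 0;0 0 0 0 0 0;0 0 0 0 0 0",
  "jaw": 0,
  "squeeze": 35
}}

```text
t: 11.02
tool_pos: [0.4333, 0.1101, 0.0913]
tool_rot: [2.011, 2.406, 0.014]
contact_force: [-2.0, 0.2, 5.8]
opening: 0.0471
```

>>> {"op": "arm_command", "data": {
  "rows": "0 0 20 0 0 0;0 0 60 0 0 0;0 0 110 0 0 0;0 0 150 0 0 0;35 -43 150 0 0 0;73 -90 150 0 0 0;110 -136 150 0 0 0;148 -182 150 0 0 0;185 -228 150 0 0 0;220 -271 150 0 0 0;220 -271 150 0 0 0;220 -271 150 0 0 0"
}}

```text
t: 12.52
tool_pos: [0.6529, -0.1606, 0.2405]
tool_rot: [2.013, 2.407, 0.013]
contact_force: [-0.5, 1.2, -0.8]
opening: 0.0468
```

>>> {"op": "arm_command", "data": {
  "rows": "0 0 -40 0 0 0;0 0 -80 0 0 0;0 0 -110 0 0 0;0 0 -124 0 0 0;0 0 -128 0 0 0;0 0 -130 0 0 0;0 0 -130 0 0 0"
}}

```text
t: 13.4
tool_pos: [0.6536, -0.1608, 0.112]
tool_rot: [2.011, 2.406, 0.015]
contact_force: [0.4, 0.4, -0.3]
opening: 0.0469
```

>>> {"op": "arm_command", "data": {
  "rows": "0 0 -1 0 0 0;0 0 -2 0 0 0;0 0 -3 0 0 0;0 0 -4 0 0 0;0 0 -4 0 0 0"
}}

```text
t: 14.02
tool_pos: [0.6535, -0.1607, 0.1077]
tool_rot: [2.011, 2.406, 0.015]
contact_force: [0.4, 0.3, -1.0]
opening: 0.047
```

>>> {"op": "arm_command", "data": {
  "rows": "0 0 -1 0 0 0;0 0 -2 0 0 0;0 0 -2 0 0 0"
}}

```text
t: 14.4
tool_pos: [0.6537, -0.1608, 0.1074]
tool_rot: [2.011, 2.406, 0.014]
contact_force: [-3.4, 1.7, 7.0]
opening: 0.047
```

>>> {"op": "arm_command", "data": {
  "rows": "0 0 -1 0 0 0;0 0 -2 0 0 0;0 0 -2 0 0 0"
}}

```text
t: 14.78
tool_pos: [0.6539, -0.1609, 0.1074]
tool_rot: [2.011, 2.407, 0.014]
contact_force: [-6.8, 2.2, 10.7]
opening: 0.0469
```

Contact. Release, rise, then hover over b.

>>> {"op": "arm_command", "data": {
  "rows": "0 0 0 0 0 0;0 0 0 0 0 0;0 0 0 0 0 0;0 0 0 0 0 0;0 0 0 0 0 0;0 0 0 0 0 0",
  "jaw": 1
}}

```text
t: 15.52
tool_pos: [0.6539, -0.1609, 0.1073]
tool_rot: [2.011, 2.406, 0.014]
contact_force: [-0.3, -0.0, -0.2]
opening: 0.0856
```

>>> {"op": "arm_command", "data": {
  "rows": "0 0 50 0 0 0;0 0 100 0 0 0;0 0 150 0 0 0;0 0 195 0 0 0;-55 21 195 0 0 0;-110 43 195 0 0 0;-165 63 195 0 0 0;-221 85 195 0 0 0;-221 85 195 0 0 0;-221 85 195 0 0 0;-221 85 195 0 0 0"
}}

```text
t: 16.9
tool_pos: [0.434, -0.0764, 0.3028]
tool_rot: [2.011, 2.406, 0.014]
contact_force: [0.3, 0.0, -0.3]
opening: 0.0854
```

```bash
python3 w.py .433 -.076 .076 .054 wb; python3 s.py s2
python3 - <<'E'
from h import *
a=cv2.imread("pics/wb.png"); b=cv2.imread("pics/s2.png")
cv2.imwrite("pics/wb2.png",np.hstack([cv2.resize(a,(400,300)),cv2.resize(b,(384,300))]))
E
```

```text
tcp [ 0.4339 -0.0764  0.3027] expect px [272. 194.]
[216. 346.] [45. 76.] [ 0.402  -0.2584  0.076 ]
[447. 290.] [43. 70.] [ 0.6364 -0.1468  0.076 ]
[544. 228.] [53. 79.] [ 0.7184 -0.0611  0.076 ]
[271. 191.] [55. 63.] [ 0.4315 -0.0728  0.076 ]
[490. 112.] [ 78. 120.] [0.6176 0.0366 0.076 ]
[ 0.4339 -0.0764  0.3025] [-0.06862412 -0.47070803  0.08949117] 0.08536181263754007
```

View pics/wb2.png

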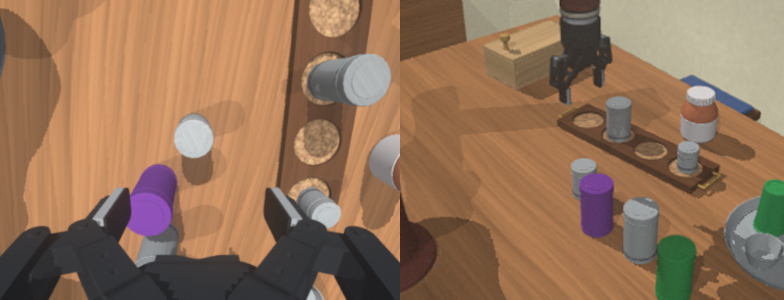

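a stands in well 4 and c in well 2, and lid b is at (271,191) as predicted. The purple decoy clears the fingers. Picking b.

>>> {"op": "arm_command", "data": {
  "rows": "-1 0 -60 0 0 0;-1 0 -120 0 0 0;-1 0 -170 0 0 0;-1 0 -193 0 0 0;-1 0 -200 0 0 0;-1 0 -200 0 0 0;-1 0 -200 0 0 0"
}}

```text
t: 17.88
tool_pos: [0.4341, -0.0768, 0.1041]
tool_rot: [2.01, 2.404, 0.015]
contact_force: [0.6, 0.2, 0.8]
opening: 0.0855
```

>>> {"op": "arm_command", "data": {
  "rows": "0 0 0 0 0 0;0 0 0 0 0 0;0 0 0 0 0 0;0 0 0 0 0 0;0 0 0 0 0 0;0 0 0 0 0 0;0 0 0 0 0 0;0 0 0 0 0 0",
  "jaw": 0,
  "squeeze": 40
}}

```text
t: 18.88
tool_pos: [0.4347, -0.0771, 0.1053]
tool_rot: [2.009, 2.403, 0.015]
contact_force: [-2.7, -0.9, 6.1]
opening: 0.0527
```

>>> {"op": "arm_command", "data": {
  "rows": "0 0 20 0 0 0;0 0 60 0 0 0;0 0 110 0 0 0;0 0 150 0 0 0;40 3 150 0 0 0;85 6 150 0 0 0;130 9 150 0 0 0;175 13 150 0 0 0;200 15 150 0 0 0;200 15 150 0 0 0;200 15 150 0 0 0;200 15 150 0 0 0"
}}

```text
t: 20.38
tool_pos: [0.6339, -0.0622, 0.2553]
tool_rot: [2.01, 2.403, 0.015]
contact_force: [-0.8, -0.5, -1.8]
opening: 0.0532
```

>>> {"op": "arm_command", "data": {
  "rows": "0 0 -40 0 0 0;0 0 -80 0 0 0;0 0 -110 0 0 0;0 0 -124 0 0 0;0 0 -128 0 0 0;0 0 -131 0 0 0;0 0 -131 0 0 0"
}}

```text
t: 21.25
tool_pos: [0.6345, -0.0624, 0.1256]
tool_rot: [2.009, 2.402, 0.016]
contact_force: [-0.1, 0.6, -1.7]
opening: 0.0531
```

>>> {"op": "arm_command", "data": {
  "rows": "0 0 -1 0 0 0;0 0 -2 0 0 0;0 0 -2 0 0 0;0 0 -2 0 0 0"
}}

```text
t: 21.75
tool_pos: [0.6345, -0.0623, 0.1236]
tool_rot: [2.008, 2.402, 0.016]
contact_force: [-0.2, 0.2, -0.7]
opening: 0.053
```

>>> {"op": "arm_command", "data": {
  "rows": "0 0 -1 0 0 0;0 0 -2 0 0 0;0 0 -3 0 0 0;0 0 -3 0 0 0"
}}

```text
t: 22.25
tool_pos: [0.6346, -0.0624, 0.1214]
tool_rot: [2.008, 2.402, 0.016]
contact_force: [-3.9, 0.6, 4.5]
opening: 0.0532
```

>>> {"op": "arm_command", "data": {
  "rows": "0 0 0 0 0 0;0 0 0 0 0 0;0 0 0 0 0 0;0 0 0 0 0 0;0 0 0 0 0 0;0 0 0 0 0 0",
  "jaw": 1
}}

```text
t: 23.0
tool_pos: [0.6346, -0.0624, 0.1214]
tool_rot: [2.009, 2.402, 0.016]
contact_force: [0.7, 0.4, -0.7]
opening: 0.0854
```

>>> {"op": "arm_command", "data": {
  "rows": "0 0 50 0 0 0;0 0 100 0 0 0;0 0 150 0 0 0;0 0 200 0 0 0;-42 -41 200 0 0 0;-84 -83 200 0 0 0;-126 -124 200 0 0 0;-168 -166 200 0 0 0;-210 -208 200 0 0 0;-227 -224 200 0 0 0;-227 -224 200 0 0 0;-227 -224 200 0 0 0"
}}

```text
t: 24.5
tool_pos: [0.4079, -0.286, 0.3214]
tool_rot: [2.008, 2.402, 0.016]
contact_force: [0.4, -0.3, 0.6]
opening: 0.0855
```

```bash
python3 w.py .408 -.286 .112 .066 wd; python3 s.py s3
python3 - <<'E'
from h import *
a=cv2.imread("pics/wd.png"); b=cv2.imread("pics/s3.png")
cv2.imwrite("pics/wd2.png",np.hstack([cv2.resize(a,(400,300)),cv2.resize(b,(384,300))]))
E
```

```text
tcp [ 0.4081 -0.2859  0.3214] expect px [272. 199.]
[420. 315.] [138. 196.] [ 0.5814 -0.3826  0.112 ]
[270. 196.] [71. 83.] [ 0.4062 -0.2836  0.112 ]
[519. 112.] [52. 78.] [ 0.6085 -0.1706  0.112 ]
[ 0.4083 -0.2857  0.3214] [ 0.29502452 -0.07230722  0.81804492] 0.08557014908988327
```

View pics/wd2.png

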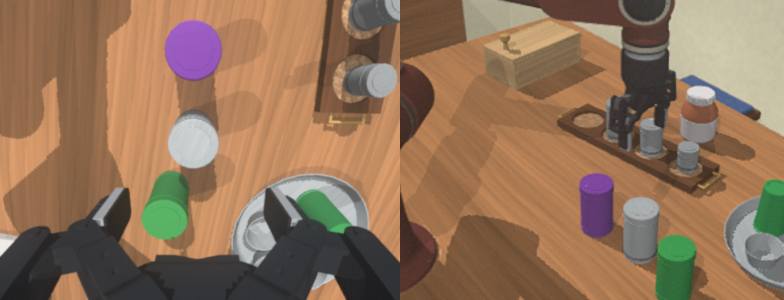

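b is in well 3. Lid d is at (270,197) against an expected (272,199), between the purple and green decoys. Picking d.

>>> {"op": "arm_command", "data": {
  "rows": "-1 1 -60 0 0 0;-1 1 -110 0 0 0;-1 1 -150 0 0 0;-1 1 -178 0 0 0;-1 1 -187 0 0 0;-1 1 -187 0 0 0;-1 1 -187 0 0 0"
}}

```text
t: 25.48
tool_pos: [0.4082, -0.2853, 0.1361]
tool_rot: [2.004, 2.402, 0.016]
contact_force: [-0.1, 0.0, 0.5]
opening: 0.0853
```

>>> {"op": "arm_command", "data": {
  "rows": "0 0 0 0 0 0;0 0 0 0 0 0;0 0 0 0 0 0;0 0 0 0 0 0;0 0 0 0 0 0;0 0 0 0 0 0;0 0 0 0 0 0;0 0 0 0 0 0",
  "jaw": 0,
  "squeeze": 50
}}

```text
t: 26.48
tool_pos: [0.4088, -0.2862, 0.1381]
tool_rot: [2.003, 2.4, 0.015]
contact_force: [-3.2, 0.6, 6.2]
opening: 0.0649
```

>>> {"op": "arm_command", "data": {
  "rows": "0 0 20 0 0 0;0 0 60 0 0 0;0 0 110 0 0 0;0 0 160 0 0 0;0 0 160 0 0 0"
}}

```text
t: 27.1
tool_pos: [0.4102, -0.2875, 0.3037]
tool_rot: [1.996, 2.392, 0.014]
contact_force: [0.3, -0.5, -2.6]
opening: 0.065
```

>>> {"op": "arm_command", "data": {
  "rows": "10 25 0 0 0 0;30 65 0 0 0 0;48 105 0 0 0 0;69 150 0 0 0 0;89 195 0 0 0 0;110 240 0 0 0 0;130 285 0 0 0 0;151 330 0 0 0 0;171 375 0 0 0 0;187 405 0 0 0 0;192 420 0 0 0 0;192 420 0 0 0 0"
}}

```text
t: 28.6
tool_pos: [0.6017, 0.1327, 0.3021]
tool_rot: [1.996, 2.394, 0.01]
contact_force: [-0.4, -0.3, -2.4]
opening: 0.0651
```

>>> {"op": "arm_command", "data": {
  "rows": "0 0 0 0 0 0;0 0 0 0 0 0"
}}

```text
t: 28.85
tool_pos: [0.6013, 0.1317, 0.3018]
tool_rot: [1.998, 2.393, 0.01]
contact_force: [0.6, 0.0, -2.8]
opening: 0.0649
```

>>> {"op": "arm_command", "data": {
  "rows": "0 2 -40 0.3 0.4 0;0 2 -80 0.3 0.4 0;0 2 -120 0.3 0.4 0;0 2 -136 0.3 0.4 0;0 2 -141 0.3 0.4 0;0 2 -143 0.3 0.4 0;0 2 -143 0.3 0.4 0"
}}

```text
t: 29.72
tool_pos: [0.6023, 0.1338, 0.1606]
tool_rot: [2.002, 2.398, 0.012]
contact_force: [-0.0, -0.0, -2.6]
opening: 0.0653
```

>>> {"op": "arm_command", "data": {
  "rows": "0 0 -1 0 0 0;0 0 -2 0 0 0;0 0 -3 0 0 0;0 0 -3 0 0 0"
}}

```text
t: 30.22
tool_pos: [0.6021, 0.1337, 0.1574]
tool_rot: [2.002, 2.399, 0.012]
contact_force: [0.1, -0.3, -3.7]
opening: 0.0648
```

>>> {"op": "arm_command", "data": {
  "rows": "0 0 -1 0 0 0;0 0 -2 0 0 0;0 0 -3 0 0 0;0 0 -3 0 0 0"
}}

```text
t: 30.72
tool_pos: [0.6021, 0.1338, 0.1544]
tool_rot: [2.002, 2.399, 0.012]
contact_force: [-0.1, -0.1, -2.9]
opening: 0.0647
```

>>> {"op": "arm_command", "data": {
  "rows": "0 0 -1 0 0 0;0 0 -1 0 0 0;0 0 -1 0 0 0"
}}

```text
t: 31.1
tool_pos: [0.6023, 0.1337, 0.1542]
tool_rot: [2.002, 2.398, 0.012]
contact_force: [-4.0, -0.2, 5.0]
opening: 0.0652
```

Contact. Release, rise and retreat clear.

>>> {"op": "arm_command", "data": {
  "rows": "0 0 0 0 0 0;0 0 0 0 0 0;0 0 0 0 0 0;0 0 0 0 0 0;0 0 0 0 0 0;0 0 0 0 0 0",
  "jaw": 1
}}

```text
t: 31.85
tool_pos: [0.6023, 0.1338, 0.1541]
tool_rot: [2.002, 2.399, 0.012]
contact_force: [-0.1, -0.3, 0.3]
opening: 0.0853
```

>>> {"op": "arm_command", "data": {
  "rows": "0 0 40 0 0 0;0 0 80 0 0 0;0 0 130 0 0 0;0 0 170 0 0 0;-40 50 170 0 0 0;-80 100 170 0 0 0;-120 150 170 0 0 0;-160 200 170 0 0 0;-200 230 170 0 0 0;-220 240 170 0 0 0;-220 240 170 0 0 0;-220 240 170 0 0 0"
}}

```text
t: 33.35
tool_pos: [0.3831, 0.3731, 0.3242]
tool_rot: [2.003, 2.397, 0.012]
contact_force: [0.6, 0.2, -0.4]
opening: 0.0855
```

```bash
python3 s.py s4
python3 - <<'E'
from h import *
c=cam("top"); f=c["f"]; cv2.imwrite("pics/t4.png",f)
W=[(.6009,.1344),(.6179,.0359),(.6353,-.0623),(.6527,-.1609)]; H=[.112,.094,.076,.058]
hsv=cv2.cvtColor(f,cv2.COLOR_BGR2HSV); m=((hsv[:,:,1]<70)&(hsv[:,:,2]>90)).astype(np.uint8); m[:160]=0;m[230:]=0;m[:,:235]=0;m[:,365:]=0
q=sorted([cv2.fitEllipse(cv2.convexHull(k)) for k in cv2.findContours(m,0,1)[0] if cv2.contourArea(k)>60])
for e,w,h in zip(q,W,H): print(np.round(e[1],1),np.round((ray(c,e[0],h+.016)[0,:2]-w)*1000,1))
b=cv2.imread("pics/s4.png"); cv2.imwrite("pics/f2.png",np.hstack([cv2.resize(f[110:300,100:480],(420,210)).repeat(1,0) if 0 else cv2.copyMakeBorder(cv2.resize(f[110:300,100:480],(416,208)),0,92,0,0,0),cv2.resize(b,(384,300))]))
E
```

```text
[0.3833 0.373  0.3241] [ 0.04740576 -0.25175731  0.03284551] 0.0855674187431168
[20.5 22.6] [-1.3 -6.2]
[18.7 19.5] [-2.8 -0.3]
[16.5 17.4] [-2.4  1.1]
[14.3 15.9] [0.8 0.9]
```

View pics/f2.png

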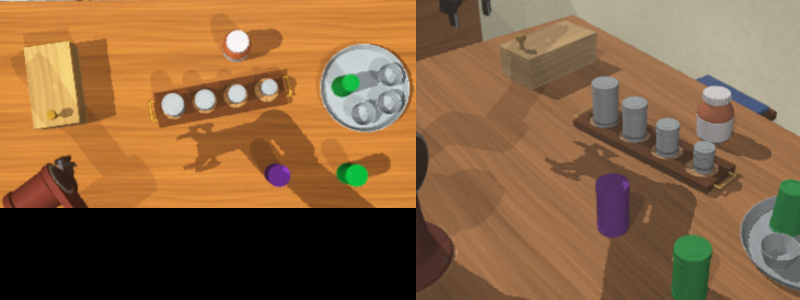

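All four stand in order in the picture. The 6 mm y offset for d may come from its sunlit side being included in the mask, so I'll check it closer.

Run:
```python
from h import *
c=cam("top"); s=cam("side"); o=[]
for k,(x0,y0) in ((c,(235,165)),(s,(230,150))):
    f=k["f"].copy() 
    S=5; cr=cv2.resize(f[y0:y0+60,x0:x0+75],None,fx=S,fy=S,interpolation=cv2.INTER_CUBIC)
    for r,z,col in((.033,.128,(0,0,255)),(.032,.0165,(255,0,0)),(.040,.022,(0,255,0))):
        a=np.linspace(0,2*np.pi,60); P=np.c_[.6009+r*np.cos(a),.1344+r*np.sin(a),0*a+z]
        cv2.polylines(cr,[np.int32((proj(k,P)-[x0,y0]+.5)*S)],True,col,1)
    o.append(cr)
cv2.imwrite("pics/d.png",np.hstack(o))
```

```text
(no output)
```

View pics/d.png

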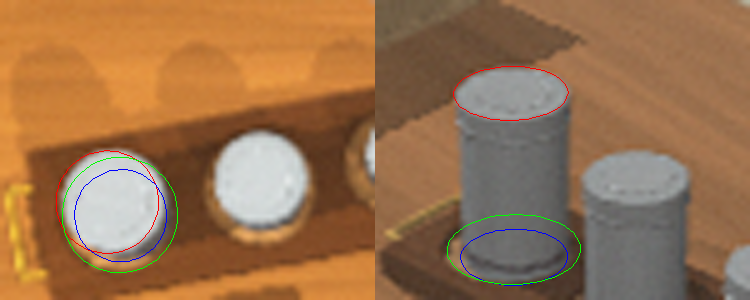

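The predicted circles fit d in both views: lid on the red ring and foot inside the well's green ring. It is flat and within about 2 mm of centre. Handing in.

```bash
python3 -c "
from h import *
print(workorder.finish_job())"
```

```text
the job is handed in; nothing more can be done
None
```

All four steel tins are standing in the tray wells in height order, shortest nearest the thali: a in well 4, b in well 3, c in well 2 and d in well 1. I handed the job in at about 33 s on the robot's clock, with the gripper open and clear of everything. No verdict was reported.

- **Placing:** each tin was lowered in small steps until the wrist force showed a light touch on the well floor (11 N at most). I released it only after that.
- **Last checks:** the final top and side views show all four upright. The thali, the pickle jar and the purple and green decoys look undisturbed. Measured lid offsets from the well centres were about 3 mm or less for a, b and c.
- **One disagreement:** the first top-view measurement put d about 6 mm off centre in y. I put this down to part of the tin's side being counted as lid. When I drew the expected outlines over both views, d's lid fitted to about 2 mm and its foot lay inside the well.

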